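# Set the repair bench multimeter to continuity

## Robot

A 7-joint arm with a two-finger parallel gripper is mounted at the origin on the work surface. World frame = base frame: x ahead of the robot, y to its left, z up, the work surface at z = 0. Lengths are in m, angles in rad, forces in N, time in s.
With the tool pointing down it reaches from about 0.4 to 0.85 m from the base axis. Payload 6.9 kg.
Tool frame: the origin (TCP) lies on the centre line of the jaws, within the pads' length; the fingertips stand 17 mm ahead of it and the grasp point (between the pads) lies 2 mm behind it; z points along the fingers, y is the line along which they close (so a half turn about z gives the same grasp; the last joint's range is limited). The gripper opens to 85 mm and grips with 20 to 120 N. Pads are 22 mm wide; open, the fingers measure 114 mm over their backs; the gripper's body (76 mm by 85 mm) begins 54 mm behind the grasp point. The pads swing forward as they close: fully open they stand 13 mm farther back than shut.
Start: joints at [1.288, 0.507, -0.238, 1.5, 0.126, 1.149, -0.155], TCP at [0.237, -0.578, 0.216] pointing down, gripper open.
Joint ranges: [-3.08, 3.08], [-0.24, 2.05], [-1.43, 1.35], [0, 2.5], [-1.52, 4.66], [0.17, 1.96], [-2.89, 2.89]. Speed limits (rad/s): [2.39, 2.39, 3.14, 3.14, 3.14, 3.14, 3.14].

## Interface

Orientations are given as [roll, pitch, yaw] about the fixed x, y, z axes, in that order (R = Rz(yaw) Ry(pitch) Rx(roll)).
In Python, from bench import bot, eyes, trace, mark_of gives the robot as it stands.
- The arm moves only by the shell command python3 -m handwheel 'ROWS'. ROWS is text: rows parted by semicolons, each of 7 numbers parted by spaces: the shift along the tool's x, y, z in cm, then the turn, a rotation vector about the tool's x, y, z in rad, then the closure in counts, from 0 (fully open) to 255 (shut). In form: dx dy dz wx wy wz grip; .... A call has 1 to 10 rows; each row is the pose to reach, as a shift and turn from the pose commanded when the call began, along the tool's axes at that moment; what a row does not reach only later rows make up. A row lasts 1/8 s, in which the tool goes at most 62.5 mm and 10.7 degrees, less where a joint would pass 70% of its speed; a pose out of reach is approached as far as the arm can. A call with a gripper value outside its range is refused whole. The fingers move at their own pace and stop on an object; the grip force is fixed at half the most. Time passes only in rows, so rows that repeat a pose let the fingers close. It gives the time, the measured TCP pose, the force, the opening and the grip force at its end, in the units of the state.
- bot.state(): the state, without advancing time (a new reading comes with each control period).
- eyes.capture(name): name is "side" or "top" or "wrist"; returns a dict with "img" (384x512x3 uint8, red, green, blue), "range_z" (384x512 float32, m along the optical axis (not along the pixel's ray), 0 where there is no reading), "fovy" (degrees; the focal length in pixels is half the picture's height over the tangent of half this angle, whatever the lens; pixels are square), "cx", "cy" (the principal point, pixels), "world_from_camera" (4x4, takes a point from camera to world coordinates); the wrist camera has in their place "hand_eye" (4x4, takes a point from camera to tool coordinates, whose origin is the TCP and whose axes are the flange's). Camera axes: x right, y down, z forward; pixel columns grow to the right and rows downward; lengths in m; the calibration is good to about 2 mm. The wrist camera is an equidistant fisheye: a pixel r from the principal point sees the ray r / f radians off the axis. A picture is of the moment at which its call begins: read the wrist's pose just before it.
- bot.hand_in(): hands the job in; it is judged then, once.
Trained networks look in the newest picture that a camera, given by its name, has taken for a name from the list of things; names that differ only in an ending like _2 or _b are one class to them, and where a whole thing is asked for, a point or a joint stands for the part that bears it (a point fixed in the world has none). Each returns a list of dicts, best first, with "conf" (0 to 1); they miss things now and then, are a little off and sometimes report something else, mostly with a low value. They report only what shows in the picture. A call takes as long as a camera call.
- trace(label, camera): "region" (384x512 bool, what is visible of it).
- mark_of(label, camera): "at" ([x, y, z] in m, in world coordinates, good to about 4 mm: a listed point, or the origin of a listed thing).
The state is a dict: "clock": time; "joint_positions": joint angles; "qd": joint speeds; "joint_efforts": joint torques, N m; "tool_pos": TCP position; "tool_rot": TCP orientation; "wrist_force": force on the tool from outside, world axes, zero at the start; "moment": the same for the moment, N m; "finger_gap": finger opening in m; "grip_force": force on a finger pad.
Only numpy, scipy, OpenCV 4.12 (cv2) and the standard library are available. Lean on these libraries where they do the work, as an engineer would, in place of code of your own. Each camera call takes 0.05 s, during which the arm holds its last target. There are 200 camera calls.

## Task

Set the multimeter for a continuity test by fingertip: push its selector knob round to the sound-wave mark, the fifth click clockwise from OFF, and then press the left key below the display fully in and let it come back. Push lightly and do not pinch, pick up or drag anything: the meter stays lying where it is, the right key is not pressed and the other things on the mat are left alone.

Things in the scene. Friction and masses are not known exactly. Their poses are not given: they have to be found in the camera images.
- meter: Multimeter lying loose on its back on a rubber mat (mat top z = 0.003): dark holster, light grey flat front panel; 190 x 90 mm, panel face 46 mm high, 0.65 kg. Origin: centre of the underside; +x runs along it from the four sockets to the display (the reader's 'up'), +y is its left, +z out of the panel. Slides if pushed sideways with more than about 4 N.
- knob_axis (a point): Point on the selector's axis at panel level: on the meter's centre line, 22 mm from its centre towards the sockets; axes as the meter's. Nine dark ticks are printed around it, 30 degrees apart; outside the first (OFF) a small open ring, outside the sixth (five clicks clockwise from OFF) three small sound-wave arcs.
- grip_bar: Black finger bar, 11 mm wide with upright flanks, on the selector's 56 mm disc (disc top 2 mm, bar top 16 mm above the panel), turning with it. Origin on the axis at panel level; +x along the bar to its pointed end, which has a white line on top. Reaches 26 mm from the axis at +x, 25 mm at -x. A push of about 2.5 N, 18 mm from the axis, leaves a click.
- pointer_tip (a point): Point on top of the bar near its pointed end, 24 mm from the axis, 15.5 mm above the front panel.
- dial_knob (a joint): Selector angle: 0 = OFF, growing clockwise from above; stops at 0 and 4.189. Nine clicks, every 0.524 rad; fifth after OFF = 2.618. Springs into the nearest click once past the crest halfway. At OFF the pointed end is 120 degrees anticlockwise from the meter's +x, at the fifth click 30 degrees clockwise. Starts at OFF, first or second click.
- select_key_top (a point): Centre of the top of the left key (dark grey, 10 mm along the meter's x, 15 mm along its y) just below the display: 27 mm from the meter's centre towards the display, 27 mm to its left, top 4.5 mm above the front panel.
- select_key (a joint): Travel of the left key: 0 = out, 0.003 m = fully in; sprung, fully in at about 4 N, comes back by itself.
- hold_key_top (a point): Centre of the top of the like key on the right side (27 mm to the right of the centre line). Not to be pressed.
- hold_key (a joint): Travel of the right key: 0 = out, 0.003 m = fully in.
- screwdriver: Dark screwdriver 190 mm long lying beside the meter's right side. Leave alone.
- cleaner: Small amber bottle, 38 mm across and 75 mm high, standing beyond the meter's display end, to the right. Leave alone.
- battery_pack: Black battery pack 135 x 42 x 37 mm lying beside the meter's left side. Leave alone.
- parts_tin: Round open steel tin with screws, 80 mm across and 18 mm high, beyond the meter's display end, to the left. Leave alone.

How it is judged:
By the outcome, as a careful person would: the job done as asked, in the order asked, and still so for the second after the job is handed in, with the robot touching nothing.
It also fails if it takes over 64 s, if anything falls off the work surface, if the arm or the gripper's body presses on something with over 40 N, if the wrist force passes 120 N, or if a joint passes its speed limit or range.

## Working session

There is one attempt and no reset: what is moved stays moved. The work goes in short steps, Python scripts to look and compute and a shell command to move; the robot and the scene stay as the last step left them, time stands still between calls to the robot, and variables do not carry over. Pictures are saved under pics/ and viewed, at most 10 in all, crops included, and the job is handed in when it is done.

```bash
mkdir -p pics; ls; python3 - <<'E'
from bench import bot, eyes, trace, mark_of
import cv2,numpy as np
s=bot.state(); print(s['clock'],s['tool_pos'],s['tool_rot'],s['finger_gap'],s['wrist_force'])
for c in ['top','side']:
    d=eyes.capture(c); cv2.imwrite(f'pics/{c}0.png',cv2.cvtColor(d['img'],cv2.COLOR_RGB2BGR)); np.savez(f'{c}0.npz',**d)
    print(c,d['fovy'],d['world_from_camera'].round(3).tolist())
    for n in ['meter','knob_axis','grip_bar','pointer_tip','select_key_top','hold_key_top','screwdriver','cleaner','battery_pack','parts_tin']:
        print(n,[(np.round(r['at'],4).tolist(),round(r['conf'],2)) for r in mark_of(n,c)[:2]])
E
```

```text
pics
0.0 [ 0.23664319 -0.57789045  0.21553339] [-3.13980334e+00  3.62486763e-05  3.88802455e-01] 0.08543339552955477 [-0.67836385  0.36198157 -0.15684748]
top 52.596569267208025 [[-0.017, -0.99, 0.142, 0.546], [-1.0, 0.016, -0.005, 0.036], [0.003, -0.142, -0.99, 0.805], [0.0, 0.0, 0.0, 1.0]]
meter [([0.6023, -0.0672, 0.0016], 0.87)]
knob_axis [([0.578, -0.071, 0.0505], 0.94), ([0.6221, -0.1666, 0.0028], 0.48)]
grip_bar [([0.5816, -0.0712, 0.048], 0.65)]
pointer_tip [([0.5722, -0.0479, 0.0657], 0.88)]
select_key_top [([0.6191, -0.0354, 0.0548], 0.57)]
hold_key_top []
screwdriver [([0.6231, -0.1709, 0.0017], 0.81)]
cleaner [([0.7801, -0.1151, 0.0051], 0.9)]
battery_pack [([0.5881, 0.0333, 0.0045], 0.76)]
parts_tin [([0.7421, 0.0448, 0.0034], 0.79)]
side 51.389104222920345 [[0.913, -0.24, 0.331, 0.367], [-0.408, -0.572, 0.712, -0.601], [0.019, -0.785, -0.62, 0.618], [0.0, 0.0, 0.0, 1.0]]
meter [([0.6002, -0.0662, 0.0016], 0.95)]
knob_axis [([0.6196, -0.0324, 0.0577], 0.69)]
grip_bar [([0.5807, -0.0681, 0.0459], 0.48), ([0.5911, 0.0379, 0.0038], 0.35)]
pointer_tip [([0.5731, -0.0456, 0.0667], 0.87)]
select_key_top [([0.6191, -0.0307, 0.0566], 0.48), ([0.6358, -0.0836, 0.0569], 0.34)]
hold_key_top [([0.6334, -0.0815, 0.0573], 0.51)]
screwdriver [([0.6192, -0.1683, -0.0014], 0.61)]
cleaner [([0.6195, -0.166, -0.0003], 0.37)]
battery_pack [([0.5882, 0.035, 0.0038], 0.69)]
parts_tin [([0.7436, 0.0477, 0.001], 0.68)]
```

```bash
python3 - <<'E'
import cv2
a=cv2.imread('pics/top0.png'); 
cv2.imwrite('pics/top0c.png',cv2.resize(a[90:290,190:390],None,fx=3,fy=3,interpolation=cv2.INTER_CUBIC))
E
```

```text
(no output)
```

View pics/top0c.png

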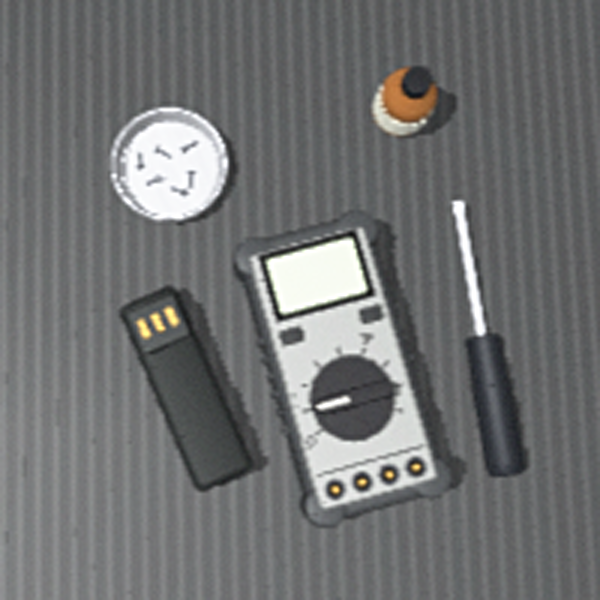

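View pics/side0.png

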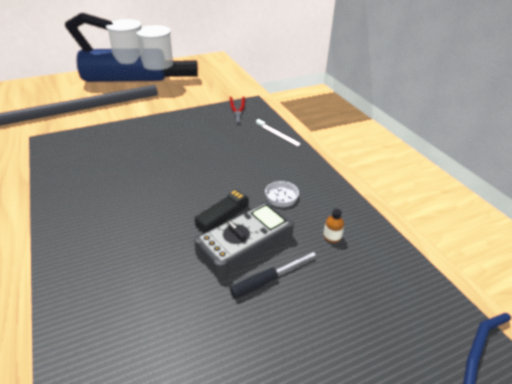

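The top view is upright, with up = world +x. The meter (crop centre about 345,365) is turned about 15° anticlockwise. The pointer's white line runs from (352,397) to (318,407), which looks like the first click, with the OFF ring at (310,440) and the sound mark at (367,338). The side view shows the arm's path over the mat is clear.

Next I refine the meter pose and work out the hover move.

```bash
cat > h.py <<'E'
from bench import bot, eyes, trace, mark_of
import numpy as np, cv2
from scipy.spatial.transform import Rotation as R
def cloud(d):
    z=d['range_z'].astype(float); h,w=z.shape; f=h/2/np.tan(np.radians(d['fovy'])/2)
    v,u=np.mgrid[:h,:w]; x=(u-d['cx'])/f; y=(v-d['cy'])/f
    P=np.stack([x*z,y*z,z],-1); T=d['world_from_camera']; return P@T[:3,:3].T+T[:3,3]
def pixel_on(d,uv,zw):
    f=d['img'].shape[0]/2/np.tan(np.radians(d['fovy'])/2); T=d['world_from_camera']
    r=T[:3,:3]@np.array([(uv[0]-d['cx'])/f,(uv[1]-d['cy'])/f,1]); return T[:3,3]+r*(zw-T[2,3])/r[2]
def rel(pos,yaw,pos0=None,rot0=None):
    s=bot.state(); p0=np.array(s['tool_pos'] if pos0 is None else pos0); R0=R.from_euler('xyz',s['tool_rot'] if rot0 is None else rot0)
    q=R0.inv()*R.from_euler('xyz',[np.pi,0,yaw])
    return np.round(np.r_[R0.inv().apply(np.array(pos)-p0)*100,q.as_rotvec()],3)
E
python3 - <<'E'
from h import *
d=dict(np.load('top0.npz'))
eyes.capture('top')
m=trace('meter','top')[0]['region']; P=cloud(d)
q=P[m&(P[...,2]>0.035)&(P[...,2]<0.075)]
print('n',len(q),'z med',np.median(q[:,2]))
c,s,a=cv2.minAreaRect((q[:,:2]*1000).astype(np.float32)); print(c,s,a)
pan=P[m&(abs(P[...,2]-np.median(q[:,2]))<.004)]
for uv in [(292,336),(371,314),(352,397),(320,407),(308,440),(367,338)]:
    u=(uv[0]/3+190-.33,uv[1]/3+90-.33); print(uv,pixel_on(d,u,0.052).round(4),P[int(round(u[1])),int(round(u[0]))].round(4))
print('hover',rel([0.56,-0.07,0.20],np.radians(107)))
E
```

```text
n 4511 z med 0.04849810993720727
(599.82177734375, -64.55377197265625) (194.16456604003906, 97.2522201538086) 14.48784065246582
(292, 336) [ 0.6193 -0.0312  0.052 ] [ 0.6187 -0.0312  0.0522]
(371, 314) [ 0.6329 -0.083   0.052 ] [ 0.6337 -0.0826  0.0506]
(352, 397) [ 0.5793 -0.0687  0.052 ] [ 0.5787 -0.067   0.0645]
(320, 407) [ 0.5732 -0.0479  0.052 ] [ 0.5734 -0.0459  0.0639]
(308, 440) [ 0.5523 -0.0395  0.052 ] [ 0.553  -0.0392  0.0493]
(367, 338) [ 0.6172 -0.0798  0.052 ] [ 0.6179 -0.0799  0.0518]
hover [ 49.168 -34.795   1.639   0.     -0.     -1.479]
```

```bash
python3 -m handwheel '49.2 -34.8 1.6 0 0 -1.48 255; 49.2 -34.8 1.6 0 0 -1.48 255; 49.2 -34.8 1.6 0 0 -1.48 255; 49.2 -34.8 1.6 0 0 -1.48 255; 49.2 -34.8 1.6 0 0 -1.48 255; 49.2 -34.8 1.6 0 0 -1.48 255; 49.2 -34.8 1.6 0 0 -1.48 255; 49.2 -34.8 1.6 0 0 -1.48 255; 49.2 -34.8 1.6 0 0 -1.48 255; 49.2 -34.8 1.6 0 0 -1.48 255'; python3 - <<'E'
from h import *
s=bot.state(); print(s['clock'],s['joint_positions'],s['tool_pos'],s['tool_rot'],s['finger_gap'])
print(rel([0.56,-0.07,0.20],np.radians(107)))
E
```

```text
clock: 2.45
tool_pos: [0.5616, -0.0666, 0.2006]
tool_rot: [3.14, -0.001, 1.871]
wrist_force: [0.6, -0.9, -0.3]
finger_gap: 0.0001
grip_force: 0.0
2.45 [ 0.52533853  0.48817946 -0.69621096  1.68216589  0.34379279  1.09631535
  0.02820721] [ 0.56158796 -0.06658918  0.20055715] [ 3.14035456e+00 -7.90367853e-04  1.87136467e+00] 0.00012398034730191484
[-0.279 -0.253  0.055  0.001 -0.001  0.004]
```

```bash
python3 - <<'E'
from h import *
s=bot.state(); d=eyes.capture('wrist'); cv2.imwrite('pics/w1.png',cv2.cvtColor(d['img'],cv2.COLOR_RGB2BGR))
h,w=d['range_z'].shape; f=h/2/np.tan(np.radians(d['fovy'])/2)
print(d['fovy'],f,d['cx'],d['cy'],d['hand_eye'].round(3).tolist())
v,u=np.mgrid[:h,:w]; dx=u-d['cx'];dy=v-d['cy']; r=np.hypot(dx,dy); th=r/f; k=np.where(r>0,np.tan(th)/np.maximum(r,1e-9),1/f)
z=d['range_z'].astype(float); P=np.stack([dx*k*z,dy*k*z,z],-1)@d['hand_eye'][:3,:3].T+d['hand_eye'][:3,3]
np.savez('w1.npz',P=P,z=z,T=np.r_[s['tool_pos'],s['tool_rot']])
ok=(z>0)&(abs(P[...,0])<.05)&(abs(P[...,1])<.06)&(P[...,2]<.03)
for lo in np.arange(-.06,.03,.01):
    q=P[ok&(P[...,2]>=lo)&(P[...,2]<lo+.01)]
    if len(q): print(round(lo,3),len(q),q.min(0).round(4),q.max(0).round(4))
E
```

```text
65.70646984690485 297.3186396354542 259.93392787359187 193.08718193783983 [[-0.0, -0.955, -0.297, 0.075], [1.0, -0.0, -0.001, 0.0], [0.001, -0.297, 0.955, -0.158], [0.0, 0.0, 0.0, 1.0]]
-0.06 902 [-0.0122 -0.0257 -0.06  ] [ 0.0136  0.0276 -0.05  ]
-0.05 569 [ 0.0056 -0.0136 -0.05  ] [ 0.0117  0.0139 -0.04  ]
-0.04 573 [ 0.005  -0.0135 -0.04  ] [ 0.0114  0.0137 -0.03  ]
-0.03 417 [ 0.0057 -0.0134 -0.03  ] [ 0.0114  0.0137 -0.0201]
-0.02 8 [ 0.0098 -0.0055 -0.0198] [ 0.0104  0.0058 -0.0188]
```

View pics/w1.png

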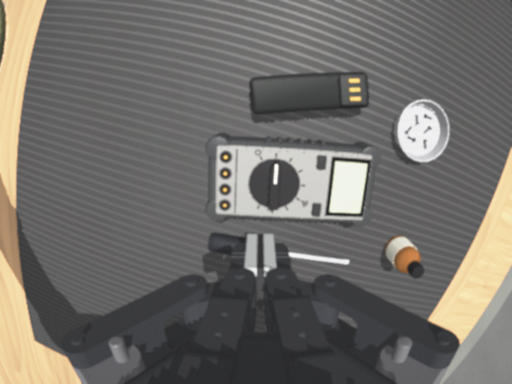

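The wrist view shows the knob at (275,184) with its pointer up at (276,165), the left key at (321,161), the right key at (316,210), and the shut fingertips ending near (260,235). I'll check the hand-eye scale and where the tip really is.

```bash
python3 - <<'E'
from h import *
a=np.load('w1.npz'); P=a['P']; z=a['z']; T=a['T']; Rw=R.from_euler('xyz',T[3:])
for n,(u,v) in dict(knob=(275,184),ptr=(276,165),lk=(321,161),rk=(316,210),mat=(230,250),disp=(348,187)).items(): print(n,(Rw.apply(P[v,u])+T[:3]).round(4))
for v in range(200,276,5): print(v,z[v,252].round(3),z[v,260].round(3),z[v,266].round(3),P[v,254].round(4),P[v,268].round(4))
E
```

```text
knob [ 0.5784 -0.0679  0.0648]
ptr [ 0.5731 -0.0485  0.0656]
lk [ 0.619  -0.0322  0.0525]
rk [ 0.6329 -0.0857  0.0528]
mat [ 0.5559 -0.1739  0.0307]
disp [ 0.6592 -0.0504  0.0502]
200 0.326 0.324 0.325 [-0.0278 -0.0064  0.1482] [-0.0237  0.0084  0.1362]
205 0.327 0.326 0.326 [-0.0344 -0.0065  0.1506] [-0.0292  0.0085  0.1359]
210 0.33 0.33 0.329 [-0.0408 -0.0066  0.1521] [-0.0405  0.009   0.1513]
215 0.33 0.331 0.334 [-0.0467 -0.0066  0.1519] [-0.0466  0.009   0.1515]
220 0.382 0.382 0.382 [-0.0712 -0.0077  0.1964] [-0.0718  0.0104  0.1978]
225 0.385 0.385 0.384 [-0.0786 -0.0078  0.1974] [-0.0784  0.0104  0.1969]
230 0.387 0.386 0.387 [-0.0854 -0.0078  0.1966] [-0.0858  0.0105  0.1973]
235 0.15 0.149 0.15 [ 0.0105 -0.0029 -0.0212] [ 0.0107  0.0042 -0.0216]
240 0.145 0.144 0.144 [ 0.011  -0.0028 -0.0279] [ 0.0107  0.0041 -0.0273]
245 0.139 0.138 0.141 [ 0.0108 -0.0027 -0.0329] [ 0.0104  0.0039 -0.0321]
250 0.134 0.136 0.134 [ 0.0108 -0.0026 -0.0379] [ 0.0108  0.0038 -0.0379]
255 0.129 0.13 0.13 [ 0.0107 -0.0025 -0.0424] [ 0.0103  0.0037 -0.0416]
260 0.126 0.125 0.126 [ 0.0113 -0.0024 -0.0479] [ 0.0105  0.0036 -0.0464]
265 0.122 0.121 0.121 [ 0.0108 -0.0023 -0.0512] [ 0.0103  0.0035 -0.0503]
270 0.119 0.12 0.119 [ 0.0091 -0.0023 -0.0523] [ 0.0092  0.0035 -0.0525]
275 0.112 0.121 0.112 [ 0.0113 -0.0022 -0.0596] [ 0.0111  0.0033 -0.0593]
```

```bash
python3 - <<'E'
import cv2
a=cv2.imread('pics/w1.png'); 
cv2.imwrite('pics/w1c.png',cv2.resize(a[140:290,190:350],None,fx=4,fy=4,interpolation=cv2.INTER_CUBIC)[:600])
E
```

```text
(no output)
```

View pics/w1c.png

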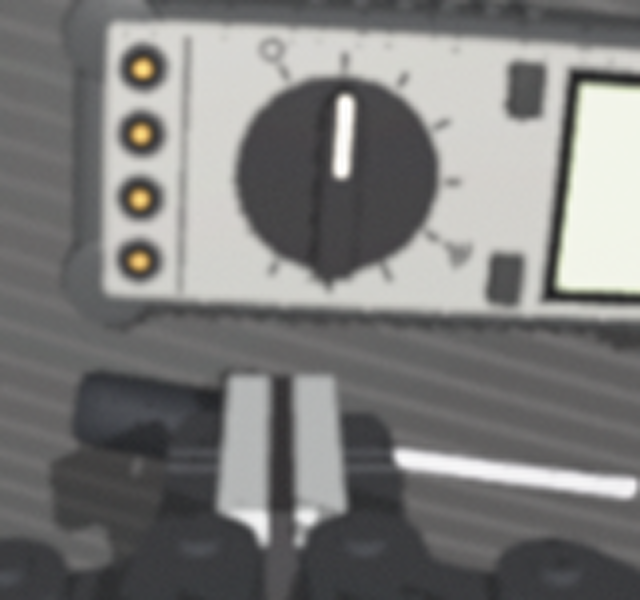

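Conflict: the wrist view puts the fingertips about 19 mm *behind* the TCP, but the spec says 17 mm ahead. The side camera's depth gives an independent check.

```bash
python3 - <<'E'
from h import *
s=bot.state(); t=np.array(s['tool_pos']); print(t,s['tool_rot'])
for c in ['side','top']:
    d=eyes.capture(c); P=cloud(d)
    if c=='side': cv2.imwrite('pics/s2.png',cv2.resize(cv2.cvtColor(d['img'][60:280,120:340],cv2.COLOR_RGB2BGR),None,fx=2.7,fy=2.7))
    m=(d['range_z']>0)&(np.hypot(P[...,0]-t[0],P[...,1]-t[1])<.045)&(P[...,2]>.1)
    q=P[m]; print(c,len(q))
    if len(q):
        print('min z',np.sort(q[:,2])[[0,5,20]].round(4))
        for lo in np.arange(.16,.32,.01):
            k=q[(q[:,2]>=lo)&(q[:,2]<lo+.01)]
            if len(k): print(round(lo,2),len(k),k.mean(0).round(3),np.ptp(k,axis=0).round(3))
E
```

```text
[ 0.5636751  -0.06118064  0.20081974] [ 3.13696516 -0.00380165  1.87625838]
side 7644
min z [0.2161 0.2178 0.2217]
0.21 15 [ 0.562 -0.07   0.218] [0.016 0.012 0.004]
0.22 69 [ 0.561 -0.069  0.226] [0.03  0.016 0.009]
0.23 82 [ 0.56  -0.069  0.235] [0.03  0.016 0.01 ]
0.24 80 [ 0.559 -0.07   0.245] [0.029 0.014 0.01 ]
0.25 71 [ 0.563 -0.071  0.255] [0.037 0.016 0.01 ]
0.26 192 [ 0.562 -0.071  0.266] [0.072 0.029 0.01 ]
0.27 186 [ 0.565 -0.07   0.275] [0.082 0.044 0.01 ]
0.28 208 [ 0.569 -0.07   0.285] [0.081 0.041 0.01 ]
0.29 191 [ 0.571 -0.071  0.295] [0.082 0.041 0.01 ]
0.3 207 [ 0.563 -0.074  0.305] [0.086 0.034 0.01 ]
0.31 242 [ 0.559 -0.076  0.315] [0.087 0.036 0.01 ]
top 23178
min z [0.265  0.272  0.2819]
0.26 3 [ 0.589 -0.042  0.267] [0.002 0.001 0.004]
0.27 14 [ 0.568 -0.049  0.276] [0.076 0.024 0.009]
0.28 24 [ 0.58  -0.046  0.285] [0.082 0.026 0.009]
0.29 14 [ 0.56  -0.052  0.294] [0.084 0.028 0.009]
0.3 22 [ 0.584 -0.049  0.302] [0.086 0.03  0.009]
0.31 21 [ 0.604 -0.048  0.317] [0.005 0.006 0.007]
```

View pics/s2.png

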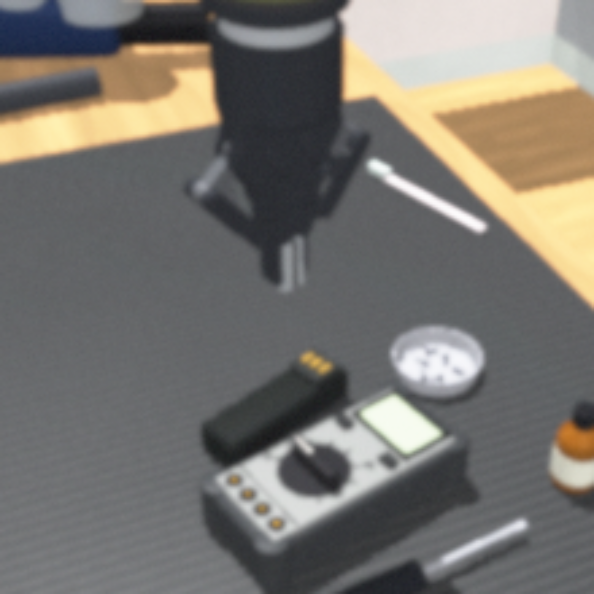

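Both cameras agree: the fingertips really end about 17–19 mm above the reported TCP height, so they don't reach below it. I'll trust that over the text, and approach by small steps with force checks. The reported tool position also jitters, so I'll take repeated readings.

```bash
python3 - <<'E'
from h import *
A=[];F=[];B=[]
for i in range(8):
    s=bot.state();A.append(np.r_[s['tool_pos'],s['tool_rot'][2]]);F.append(s['wrist_force']);B.append(s['joint_positions']);eyes.capture('side')
print(np.round(A,4));print(np.round(F,2)); print(np.ptp(B,axis=0)); print(B[-1])
E
```

```text
[[ 0.5611 -0.067   0.2004  1.8733]
 [ 0.5603 -0.0693  0.2002  1.8705]
 [ 0.5599 -0.0706  0.2002  1.8684]
 [ 0.5597 -0.0713  0.2002  1.8672]
 [ 0.5597 -0.0715  0.2003  1.8666]
 [ 0.5597 -0.0715  0.2004  1.8663]
 [ 0.5598 -0.0714  0.2004  1.8664]
 [ 0.5599 -0.0712  0.2005  1.8667]]
[[-0.94 -0.72  0.44]
 [-0.6  -0.9  -0.42]
 [ 0.38 -0.99 -0.89]
 [-1.58  0.22 -0.44]
 [ 0.3   0.03  0.07]
 [ 0.13 -0.4   0.34]
 [-0.17  0.22  0.11]
 [ 0.6  -0.14  0.15]]
[0.0056765  0.00140416 0.0026891  0.00149397 0.00043251 0.0002923
 0.00061762]
[ 0.53192068  0.48652844 -0.69420976  1.68438546  0.34364052  1.09611474
  0.03131823]
```

```bash
python3 - <<'E'
from h import *
P=np.load('w1.npz')['P']; z=np.load('w1.npz')['z']
ok=(z>0)&(abs(P[...,0])<.03)&(abs(P[...,1])<.03)
for lo in np.arange(-.040,.0,.002):
    q=P[ok&(P[...,2]>=lo)&(P[...,2]<lo+.002)]
    if len(q): print(round(lo,3),len(q),np.percentile(q[:,1],[0,10,90,100]).round(4),q[abs(q[:,1])>.008][:,0].round(3)[:5],q[abs(q[:,1])<.006][:,0].round(3)[:3])
E
```

```text
-0.04 128 [-0.0132 -0.0113  0.0112  0.0135] [0.007 0.007 0.007 0.007 0.007] [0.011 0.011 0.01 ]
-0.038 104 [-0.0134 -0.0102  0.0114  0.0137] [0.007 0.007 0.007 0.007 0.007] [0.01  0.011 0.011]
-0.036 112 [-0.0135 -0.0103  0.0095  0.0133] [0.007 0.007 0.007 0.007 0.007] [0.011 0.011 0.011]
-0.034 101 [-0.0128 -0.0113  0.0106  0.0135] [0.007 0.007 0.007 0.007 0.007] [0.011 0.01  0.011]
-0.032 128 [-0.0133 -0.0097  0.0117  0.0137] [0.007 0.007 0.007 0.007 0.007] [0.011 0.011 0.011]
-0.03 99 [-0.013  -0.0111  0.0106  0.0134] [0.007 0.007 0.007 0.007 0.007] [0.011 0.01  0.011]
-0.028 97 [-0.0132 -0.0105  0.0112  0.0131] [0.007 0.007 0.007 0.007 0.006] [0.011 0.011 0.011]
-0.026 97 [-0.0134 -0.0109  0.0107  0.0137] [0.007 0.007 0.007 0.007 0.007] [0.011 0.011 0.011]
-0.024 75 [-0.011  -0.0085  0.0095  0.0123] [0.007 0.006 0.006 0.006 0.006] [0.011 0.011 0.011]
-0.022 49 [-0.009  -0.0055  0.0059  0.0114] [0.006 0.006 0.006 0.006] [0.011 0.011 0.011]
-0.02 8 [-0.0055 -0.0033  0.0054  0.0058] [] [0.01 0.01 0.01]
```

```bash
cat >> h.py <<'E'
M=np.array([0.600,-0.0643]); YM=np.radians(14.6); K=M-0.022*np.array([np.cos(YM),np.sin(YM)])
def spot(k_deg,r,off):  # tool xy, yaw beside bar for knob angle k (deg from OFF, cw)
    ph=YM+np.radians(120-k_deg); u=np.array([np.cos(ph),np.sin(ph)]); n=np.array([-u[1],u[0]])
    return K+r*u+off*n, ph
E
python3 - <<'E'
from h import *
print(K); p,y=spot(30,.017,.026); print(p,np.degrees(y)); s=bot.state();print(s['tool_pos'],s['tool_rot'])
for z in (.12,.0385): print(z,rel([*p,z],y))
E
```

```text
[ 0.5787104  -0.06984553]
[ 0.54926478 -0.05994827] 104.60000000000001
[ 0.56001118 -0.0709283   0.20052585] [-3.14158212e+00  4.44834446e-04  1.86707023e+00]
0.12 [ 1.367 -0.707  8.052 -0.     0.     0.041]
0.0385 [ 1.371 -0.707 16.202 -0.     0.     0.041]
```

```bash
python3 -m handwheel '0.7 -0.35 4 0 0 0.02 255; 1.37 -0.71 8 0 0 0.041 255; 1.37 -0.71 10 0 0 0.041 255; 1.37 -0.71 11 0 0 0.041 255; 1.37 -0.71 11 0 0 0.041 255; 1.37 -0.71 11 0 0 0.041 255'; python3 - <<'E'
from h import *
s=bot.state(); d=eyes.capture('side'); P=cloud(d); t=np.array(s['tool_pos'])
m=(d['range_z']>0)&(np.hypot(P[...,0]-t[0],P[...,1]-t[1])<.03)&(P[...,2]>.085)
print(np.sort(P[m][:,2])[[0,5,15,30]])
eyes.capture('side'); s=bot.state(); print(s['clock'],s['tool_pos'],s['tool_rot'],s['wrist_force'])
E
```

```text
clock: 3.75
tool_pos: [0.5502, -0.0589, 0.0913]
tool_rot: [3.14, 0.0, 1.827]
wrist_force: [0.6, -0.5, -0.2]
finger_gap: 0.0001
grip_force: 0.0
[0.10546815 0.10913415 0.11237947 0.11471407]
3.85 [ 0.55008017 -0.05891385  0.09129245] [3.14009547e+00 5.82556654e-04 1.82744796e+00] [ 0.23675235 -0.19659295 -0.58622893]
```

Tip at about 0.107 with tool z 0.091, confirming the offset (+0.016). Now lowering in steps.

```bash
python3 -m handwheel '0 0 2 0 0 0 255; 0 0 3 0 0 0 255; 0 0 4 0 0 0 255; 0 0 4.5 0 0 0 255; 0 0 4.8 0 0 0 255; 0 0 5.0 0 0 0 255; 0 0 5.0 0 0 0 255'; python3 - <<'E'
from h import *
s=bot.state(); d=eyes.capture('side'); 
cv2.imwrite('pics/s3.png',cv2.resize(cv2.cvtColor(d['img'][150:290,170:320],cv2.COLOR_RGB2BGR),None,fx=4,fy=4,interpolation=cv2.INTER_CUBIC))
for i in range(3):
  eyes.capture('side'); s=bot.state(); print(s['clock'],s['tool_pos'],s['tool_rot'],s['wrist_force'])
# arc steps: first shift to contact then rotate about axis
a=np.array([-1.7,1.9])
for th in range(10,120,10):
    t=np.radians(th);c,sn=np.cos(t),np.sin(t); print(th,round(t,3),(np.array([-1.7,2.6])-np.array([[c,-sn],[sn,c]])@a).round(2))
E
```

```text
clock: 4.72
tool_pos: [0.5495, -0.0588, 0.0405]
tool_rot: [3.142, -0.0, 1.828]
wrist_force: [0.1, 0.2, -1.0]
finger_gap: -0.0002
grip_force: 0.0
4.825 [ 0.54959825 -0.05885349  0.04059593] [3.14125454e+00 1.37775225e-04 1.82770471e+00] [-0.26016154 -0.71157038  0.71578253]
4.875 [ 0.549586   -0.05881858  0.04058477] [3.14127065e+00 8.92821547e-05 1.82773564e+00] [ 0.34021085  0.15866233 -0.53054692]
4.925 [ 0.5495686  -0.05883055  0.04056549] [3.14129526e+00 9.07785136e-05 1.82772955e+00] [-0.27754712  0.13917495 -0.0518407 ]
10 0.175 [0.3  1.02]
20 0.349 [0.55 1.4 ]
30 0.524 [0.72 1.8 ]
40 0.698 [0.82 2.24]
50 0.873 [0.85 2.68]
60 1.047 [0.8  3.12]
70 1.222 [0.67 3.55]
80 1.396 [0.47 3.94]
90 1.571 [0.2 4.3]
100 1.745 [-0.12  4.6 ]
110 1.92 [-0.5   4.85]
```

View pics/s3.png

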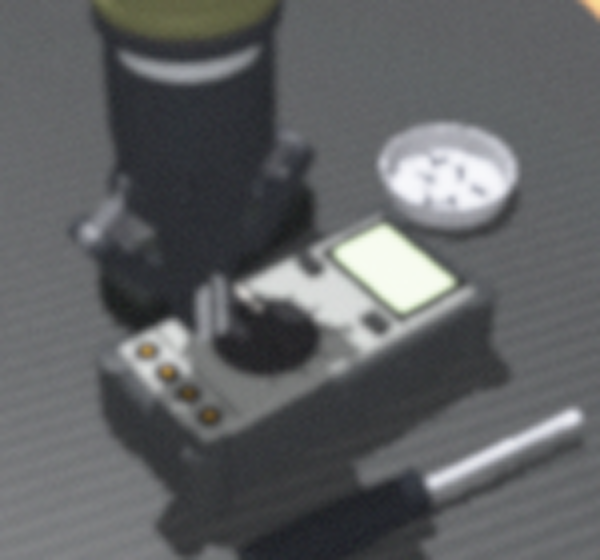

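Side view: the fingertip is beside the bar's flank (about 215,310 in the crop), above the disc, and no force is felt. The keys at (312,265) and (378,320) are clear. Working out the arc.

```bash
python3 - <<'E'
import numpy as np
def f(a0,a,ths):
    for th in ths:
        t=np.radians(th);c,s=np.cos(t),np.sin(t); d=np.array(a0)-np.array([[c,-s],[s,c]])@np.array(a); print('%.2f %.2f 0 0 0 %.3f 255;'%(*d,t),end=' ')
    print()
f([-1.81,2.54],[-1.7,1.9],[0,5,10,15,20,25,30,35,40])
f([-1.7,1.9],[-1.7,1.9],range(5,51,5))
E
```

```text
-0.11 0.64 0 0 0 0.000 255; 0.05 0.80 0 0 0 0.087 255; 0.19 0.96 0 0 0 0.175 255; 0.32 1.14 0 0 0 0.262 255; 0.44 1.34 0 0 0 0.349 255; 0.53 1.54 0 0 0 0.436 255; 0.61 1.74 0 0 0 0.524 255; 0.67 1.96 0 0 0 0.611 255; 0.71 2.18 0 0 0 0.698 255; 
0.16 0.16 0 0 0 0.087 255; 0.30 0.32 0 0 0 0.175 255; 0.43 0.50 0 0 0 0.262 255; 0.55 0.70 0 0 0 0.349 255; 0.64 0.90 0 0 0 0.436 255; 0.72 1.10 0 0 0 0.524 255; 0.78 1.32 0 0 0 0.611 255; 0.82 1.54 0 0 0 0.698 255; 0.85 1.76 0 0 0 0.785 255; 0.85 1.98 0 0 0 0.873 255;
```

```bash
python3 -m handwheel '-0.06 0.35 0 0 0 0 255; -0.11 0.64 0 0 0 0 255; 0.05 0.80 0 0 0 0.087 255; 0.19 0.96 0 0 0 0.175 255; 0.32 1.14 0 0 0 0.262 255; 0.44 1.34 0 0 0 0.349 255; 0.53 1.54 0 0 0 0.436 255; 0.61 1.74 0 0 0 0.524 255; 0.67 1.96 0 0 0 0.611 255; 0.71 2.18 0 0 0 0.698 255'; python3 - <<'E'
from h import *
s=bot.state(); print(s['tool_pos'],s['tool_rot'],s['wrist_force'])
for c in ['side','top']:
    eyes.capture(c)
    for n in ['pointer_tip','meter']: print(c,n,[(np.round(r['at'],4).tolist(),round(r['conf'],2)) for r in mark_of(n,c)[:2]])
E
```

```text
clock: 6.18
tool_pos: [0.5682, -0.0462, 0.0402]
tool_rot: [-3.14, 0.001, 1.127]
wrist_force: [-2.0, 0.3, 0.2]
finger_gap: 0.0001
grip_force: 1.0
[ 0.56823952 -0.04620438  0.0401976 ] [-3.14026389e+00  5.49475088e-04  1.12711749e+00] [-1.96068554  0.29466005  0.18299187]
side pointer_tip [([0.5855, -0.0458, 0.0654], 0.79)]
side meter [([0.6009, -0.0654, 0.0038], 0.59)]
top pointer_tip []
top meter []
```

Knob at about 60° (click 2) with light contact, about 2 N. Meter unmoved. Continuing the arc.

```bash
python3 -m handwheel '0.16 0.16 0 0 0 0.087 255; 0.30 0.32 0 0 0 0.175 255; 0.43 0.50 0 0 0 0.262 255; 0.55 0.70 0 0 0 0.349 255; 0.64 0.90 0 0 0 0.436 255; 0.72 1.10 0 0 0 0.524 255; 0.78 1.32 0 0 0 0.611 255; 0.82 1.54 0 0 0 0.698 255; 0.85 1.76 0 0 0 0.785 255; 0.85 1.98 0 0 0 0.873 255'; python3 - <<'E'
from h import *
for i in range(3):
    s=bot.state(); print(s['tool_pos'],s['tool_rot'],s['wrist_force'])
    eyes.capture('side')
p=np.array(s['tool_pos'][:2]);y=s['tool_rot'][2];e=K-p
print('axis in tool',e@[np.cos(y),np.sin(y)],e@[np.sin(y),-np.cos(y)],'knob-angle of tool',120-np.degrees(y-YM))
for n in ['pointer_tip','meter']:
  for r in mark_of(n,'side')[:1]: print(n,np.round(r['at'],4),r['conf'],120-np.degrees(np.arctan2(*(np.array(r['at'][:2])-K)[::-1])-YM))
E
```

```text
clock: 7.72
tool_pos: [0.5908, -0.0472, 0.0405]
tool_rot: [3.142, -0.001, 0.255]
wrist_force: [0.1, -0.5, -0.3]
finger_gap: -0.0004
grip_force: 0.0
[ 0.59075168 -0.0472343   0.04046425] [ 3.14155319e+00 -7.93201429e-04  2.55094181e-01] [ 0.13095153 -0.5316422  -0.28447922]
[ 0.59107229 -0.04731303  0.04050521] [ 3.14146856e+00 -1.14730646e-03  2.50979355e-01] [1.04191641 0.15429282 0.33638228]
[ 0.59082891 -0.04726494  0.04046405] [ 3.14126409e+00 -8.01475196e-04  2.56669291e-01] [ 0.25197112 -0.42391542 -0.39144785]
axis in tool -0.017453841462576544 0.018764459450346896 knob-angle of tool 119.89393291424815
pointer_tip [ 0.5995 -0.0595  0.0696] 0.97 108.14369260773071
meter [ 0.5999 -0.0678 -0.001 ] 0.62 129.08607079747011
```

```bash
python3 -m handwheel '0.16 0.16 0 0 0 0.087 255; 0.30 0.32 0 0 0 0.175 255; 0.43 0.50 0 0 0 0.262 255; 0.49 0.60 0 0 0 0.305 255; 0.55 0.70 0 0 0 0.349 255; 0.60 0.80 0 0 0 0.393 255; 0.60 0.80 0 0 0 0.393 255'; python3 - <<'E'
from h import *
for i in range(3):
    s=bot.state(); print(s['tool_pos'],s['tool_rot'],s['wrist_force'])
    d=eyes.capture('side')
p=np.array(s['tool_pos'][:2]);y=s['tool_rot'][2];e=K-p
print('axis in tool',e@[np.cos(y),np.sin(y)],e@[np.sin(y),-np.cos(y)],'knob-angle of tool',120-np.degrees(y-YM))
for n in ['pointer_tip','meter']:
  for r in mark_of(n,'side')[:1]: print(n,np.round(r['at'],4),r['conf'],120-np.degrees(np.arctan2(*(np.array(r['at'][:2])-K)[::-1])-YM))
cv2.imwrite('pics/s4.png',cv2.resize(cv2.cvtColor(d['img'][180:270,190:310],cv2.COLOR_RGB2BGR),None,fx=6,fy=6,interpolation=cv2.INTER_CUBIC))
E
```

```text
clock: 8.85
tool_pos: [0.5982, -0.0538, 0.0404]
tool_rot: [3.141, -0.0, -0.137]
wrist_force: [-1.1, 0.5, 0.5]
finger_gap: -0.0001
grip_force: 0.0
[ 0.59816875 -0.05378308  0.04040147] [ 3.14116939e+00 -1.40061521e-04 -1.36758618e-01] [-1.065787    0.51896977  0.53239557]
[ 0.59809678 -0.05368403  0.04038994] [ 3.14127315e+00 -5.41511409e-05 -1.35984357e-01] [0.73739492 0.09318245 0.0350311 ]
[ 0.59804942 -0.05358365  0.04036933] [ 3.14137447e+00  4.97379202e-05 -1.35725281e-01] [-0.17089028  0.05763662 -0.09598368]
axis in tool -0.01696079206666601 0.018729067098030506 knob-angle of tool 142.3764857661506
pointer_tip [ 0.6031 -0.0761  0.067 ] 0.89 148.983003870547
meter [ 0.6    -0.0659  0.0008] 0.93 124.10069879923434
```

View pics/s4.png

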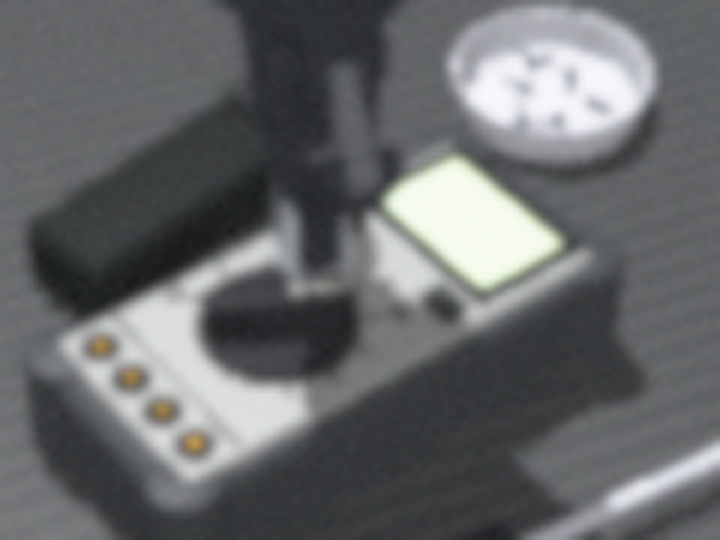

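The pointer is at 149°, which is the fifth click, and no force is left on the tip. In the picture the bar points at the wave mark (about 400,300). Backing off, lifting and checking from the wrist.

```bash
python3 -m handwheel '0 -0.5 0 0 0 0 255; 0 -0.8 0 0 0 0 255; 0 -0.8 -3 0 0 0 255; 0 -0.8 -6 0 0 0 255; 0 -0.8 -8 0 0 0 255; 0 -0.8 -8 0 0 0 255; 0 -0.8 -8 0 0 0 255'; python3 - <<'E'
from h import *
for i in range(4): eyes.capture('side')
s=bot.state(); print(s['clock'],s['tool_pos'],s['tool_rot'],s['wrist_force'])
d=eyes.capture('wrist'); cv2.imwrite('pics/w5.png',cv2.cvtColor(d['img'],cv2.COLOR_RGB2BGR))
for n in ['pointer_tip','select_key_top','hold_key_top','meter']:
  for r in mark_of(n,'wrist')[:1]: print(n,np.round(r['at'],4),r['conf'],120-np.degrees(np.arctan2(*(np.array(r['at'][:2])-K)[::-1])-YM))
c,sn=np.cos(YM),np.sin(YM); k=M+np.array([[c,-sn],[sn,c]])@[.027,.027]; print('key',k)
print(rel([*k,.09],YM+np.pi/2))
E
```

```text
clock: 9.98
tool_pos: [0.5987, -0.0452, 0.1196]
tool_rot: [3.142, 0.001, -0.136]
wrist_force: [0.1, 0.3, -0.3]
finger_gap: -0.0002
grip_force: 0.0
10.175 [ 0.59868795 -0.04540175  0.11941575] [ 3.14148836e+00  1.65707407e-03 -1.36261354e-01] [5.30124605e-02 4.48513528e-04 1.00078443e+00]
pointer_tip [ 0.5959 -0.0793  0.0654] 0.77 163.4112880363853
select_key_top [ 0.6169 -0.0367  0.0564] 0.77 93.6446277958026
hold_key_top [ 0.6347 -0.0848  0.0534] 0.63 149.5542616136143
meter [ 0.6034 -0.0666  0.0047] 0.6 127.11122756469263
key [ 0.61932227 -0.03136598]
[ 1.81  -1.672  3.014 -0.     0.    -1.962]
```

View pics/w5.png

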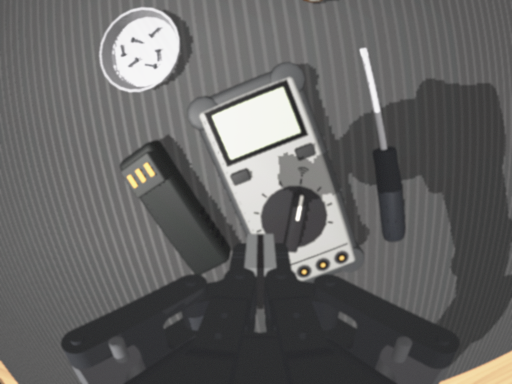

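The pointer line runs from (297,220) to (301,197), about 32° clockwise of the meter's up direction. It is aligned with the wave mark at (303,172), so the fifth click is confirmed, and the meter has not moved. Now to the left key.

```bash
python3 -m handwheel '1.8 -1.65 0 0 0 -0.18 255; 1.8 -1.65 0 0 0 -0.36 255; 1.8 -1.65 0 0 0 -0.54 255; 1.8 -1.65 0 0 0 -0.72 255; 1.8 -1.65 0 0 0 -0.9 255; 1.8 -1.65 0 0 0 -1.08 255; 1.8 -1.65 0 0 0 -1.26 255; 1.8 -1.65 0 0 0 -1.44 255; 1.8 -1.65 0 0 0 -1.62 255; 1.8 -1.65 0 0 0 -1.8 255' && python3 -m handwheel '0 0 0.5 0 0 -0.16 255; 0 0 2 0 0 -0.16 255; 0 0 3.5 0 0 -0.16 255; 0 0 4.5 0 0 -0.16 255; 0 0 5 0 0 -0.16 255; 0 0 5.5 0 0 -0.16 255; 0 0 5.5 0 0 -0.16 255'; python3 - <<'E'
from h import *
for i in range(4): eyes.capture('side')
s=bot.state(); print(s['clock'],s['tool_pos'],s['tool_rot'],s['wrist_force'])
print(rel([.6192,-.0316,.0375],YM+np.pi/2))
E
```

```text
clock: 11.68
tool_pos: [0.6192, -0.0317, 0.1203]
tool_rot: [-3.142, 0.0, 1.669]
wrist_force: [0.3, 1.5, 0.0]
finger_gap: 0.0003
grip_force: 0.0
clock: 12.55
tool_pos: [0.6192, -0.0315, 0.0652]
tool_rot: [-3.141, -0.0, 1.824]
wrist_force: [0.7, 0.5, 0.1]
finger_gap: 0.0001
grip_force: 0.0
12.75 [ 0.6195301  -0.03154351  0.06578958] [3.14091627e+00 1.71631023e-04 1.82366592e+00] [0.34246847 0.14515864 0.35118949]
[ 3.000e-03 -3.500e-02  2.829e+00  1.000e-03  0.000e+00 -2.000e-03]
```

```bash
python3 -m handwheel '0 0 0.8 0 0 0 255; 0 0 1.5 0 0 0 255; 0 0 2.0 0 0 0 255; 0 0 2.3 0 0 0 255; 0 0 2.5 0 0 0 255; 0 0 2.6 0 0 0 255; 0 0 2.6 0 0 0 255' && python3 -m handwheel '0 0 0.05 0 0 0 255; 0 0 0.1 0 0 0 255; 0 0 0.1 0 0 0 255' && python3 -m handwheel '0 0 0.05 0 0 0 255; 0 0 0.1 0 0 0 255; 0 0 0.1 0 0 0 255'&& python3 -m handwheel '0 0 0.05 0 0 0 255; 0 0 0.1 0 0 0 255; 0 0 0.1 0 0 0 255'
```

```text
clock: 13.62
tool_pos: [0.6193, -0.0315, 0.0394]
tool_rot: [3.142, -0.0, 1.824]
wrist_force: [0.1, -0.4, -0.5]
finger_gap: 0.0004
grip_force: 0.0
clock: 14.0
tool_pos: [0.6194, -0.0316, 0.0386]
tool_rot: [3.141, 0.0, 1.824]
wrist_force: [0.0, -0.7, 1.8]
finger_gap: -0.0005
grip_force: 0.8
clock: 14.38
tool_pos: [0.6194, -0.0315, 0.0375]
tool_rot: [3.141, 0.0, 1.824]
wrist_force: [-0.1, -0.0, 3.2]
finger_gap: 0.0003
grip_force: 1.2
clock: 14.75
tool_pos: [0.6194, -0.0316, 0.0365]
tool_rot: [3.141, 0.0, 1.824]
wrist_force: [-0.8, -0.9, 3.3]
finger_gap: -0.0
grip_force: 1.6
```

```bash
python3 -m handwheel '0 0 0.03 0 0 0 255; 0 0 0.05 0 0 0 255; 0 0 0.05 0 0 0 255' && python3 -m handwheel '0 0 0.03 0 0 0 255; 0 0 0.05 0 0 0 255; 0 0 0.05 0 0 0 255'
```

```text
clock: 15.12
tool_pos: [0.6194, -0.0315, 0.036]
tool_rot: [3.141, -0.0, 1.824]
wrist_force: [0.3, -0.7, 3.0]
finger_gap: -0.0001
grip_force: 1.8
clock: 15.5
tool_pos: [0.6194, -0.0316, 0.0357]
tool_rot: [3.141, 0.0, 1.824]
wrist_force: [-0.2, 0.1, 6.9]
finger_gap: -0.0
grip_force: 3.1
```

```bash
python3 - <<'E'
from h import *
F=[]
for i in range(6): eyes.capture('side'); s=bot.state(); F.append(s['wrist_force'])
print(np.mean(F,0),s['tool_pos'])
E
python3 -m handwheel '0 0 0.03 0 0 0 255; 0 0 0.03 0 0 0 255'
```

```text
[-1.0037644  -0.25789291  6.33909418] [ 0.61937948 -0.03154477  0.03572747]
clock: 16.05
tool_pos: [0.6194, -0.0316, 0.0357]
tool_rot: [3.141, 0.0, 1.824]
wrist_force: [-1.2, -0.2, 8.5]
finger_gap: -0.0001
grip_force: 4.2
```

Bottomed out: the force rises with no further travel. Releasing straight up and moving clear.

```bash
python3 -m handwheel '0 0 -0.2 0 0 0 255; 0 0 -0.5 0 0 0 255; 0 0 -1.5 0 0 0 255; 0 0 -4 0 0 0 255; 0 0 -8 0 0 0 255; 0 0 -12 0 0 0 255; -3 -8 -14 0 0 0 255; -3 -13 -14 0 0 0 255; -3 -16 -14 0 0 0 255; -3 -16 -14 0 0 0 255'; python3 - <<'E'
from h import *
for i in range(6): eyes.capture('side')
s=bot.state(); print(s['clock'],s['tool_pos'],s['wrist_force'])
for c in ['side','top','wrist']:
  d=eyes.capture(c)
  if c=='wrist': cv2.imwrite('pics/w6.png',cv2.cvtColor(d['img'],cv2.COLOR_RGB2BGR))
  for n in ['pointer_tip','select_key_top','hold_key_top','meter']:
    for r in mark_of(n,c)[:1]: print(c,n,np.round(r['at'],4),round(r['conf'],2),(120-np.degrees(np.arctan2(*(np.array(r['at'][:2])-K)[::-1])-YM)).round() if n[0]=='p' else '')
E
```

```text
clock: 17.3
tool_pos: [0.4689, -0.1022, 0.1756]
tool_rot: [-3.139, 0.001, 1.821]
wrist_force: [0.3, -0.3, -0.1]
finger_gap: -0.0002
grip_force: 0.0
17.6 [ 0.47292346 -0.09991698  0.17499115] [-0.7491639  -0.14517248 -0.03793455]
side pointer_tip [ 0.6013 -0.0775  0.0649] 0.64 153.0
side select_key_top [ 0.6177 -0.0291  0.0585] 0.47 
side hold_key_top [ 0.6339 -0.0823  0.0538] 0.47 
side meter [ 0.5998 -0.0636  0.0007] 0.79 
top pointer_tip [ 0.6016 -0.0791  0.0647] 0.84 157.0
top select_key_top [ 0.6189 -0.0363  0.0544] 0.58 
top hold_key_top [ 0.6328 -0.0832  0.0547] 0.4 
top meter [ 0.6026 -0.0691 -0.0011] 0.78 
wrist pointer_tip [ 0.594  -0.0777  0.0618] 0.74 162.0
wrist select_key_top [ 0.619  -0.0357  0.0571] 0.46 
wrist hold_key_top [ 0.6318 -0.0819  0.053 ] 0.7 
wrist meter [ 0.5996 -0.0656  0.0052] 0.65
```

View pics/w6.png

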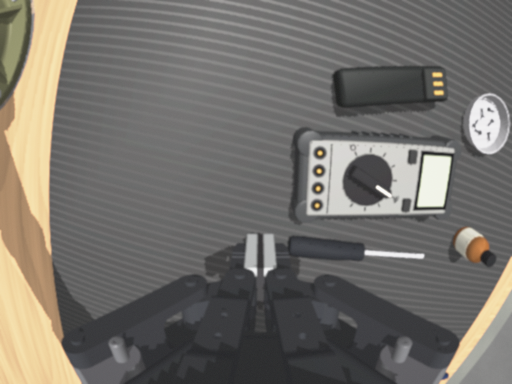

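The pointer at (370,180) → (390,194) aims at the wave mark near (397,198). The keys are up, the meter and the other things haven't moved, and the arm is clear. Handing in.

```bash
python3 -c "
from bench import bot
print(bot.hand_in())"
```

```text
the job is handed in; nothing more can be done
None
```

I pushed the selector to the fifth click (sound-wave mark) and then pressed the left key until it bottomed out and let it come back. The meter and the other things did not move, and I handed the job in with the arm clear at about 18 s.

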